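Put three staining-bench things back on their own mats

ROBOT

A 6-joint arm with a two-finger parallel gripper is mounted at the origin on the work surface; the furniture and walls round the work are solid. World frame = base frame: x ahead of the robot, y to its left, z up, the work surface at z = 0. Lengths are in m, angles in degrees, forces in N, time in s.
With the tool pointing down it reaches from about 0.3 to 0.85 m from the base axis. Payload 5.4 kg.
Tool frame: the origin (TCP) lies midway between the tips of the shut fingers; the grasp point (between the pads) lies 19 mm behind it; z points along the fingers, y is the line along which they close (so a half turn about z gives the same grasp; the last joint's range is limited). The gripper opens to 85 mm and grips with 20 to 120 N. Pads are 22 mm wide; open, the fingers measure 114 mm over their backs; the gripper's body (76 mm by 85 mm) begins 54 mm behind the grasp point. The pads swing forward as they close: fully open they stand 13 mm farther back than shut.
Start: joints at [59.926, 9.076, 91.501, -0, 79.423, -12.038], TCP at [0.178, 0.547, 0.231] pointing down, gripper open.
Joint ranges: [-166.64, 166.64], [-54.1, 131.32], [10.49, 154.53], [-73.88, 253.88], [9.74, 151.15], [-171.62, 171.62]. Speed limits (degrees/s): [147.25, 147.25, 180, 180, 180, 180].

INTERFACE

Orientations are given as [roll, pitch, yaw] about the fixed x, y, z axes, in that order (R = Rz(yaw) Ry(pitch) Rx(roll)).
In Python, from cell import r, camera, camera_params, order, spotter gives the robot as it stands. The module is installed in compiled form; this text tells all that it offers.
- The arm moves only by the tool drive_tool, never from a script. Its arguments are lists of equal length, an entry for each row: "travel": the shift along the tool's x, y, z in mm, a list of three; "dr": the turn, a rotation vector about the tool's x, y, z in rad, a list of three; "jaw": the opening, from -1 (shut) to 1 (fully open). In form: {"travel": [[x, y, z], ...], "dr": [[rx, ry, rz], ...], "jaw": [jaw, ...]}. A call has 1 to 12 rows; each row shifts and turns the commanded pose from where the row before left it, along the tool's axes as they then stand; what a row does not reach is not made up. A row lasts 1/12 s, in which the tool goes at most 41.7 mm and 7.16 degrees, less where a joint would pass 70% of its speed; a pose out of reach is approached as far as the arm can. A call is refused whole if a number of a shift passes 41.7 or a number of a turn 0.125, either way. A call with a gripper value outside its range is refused whole. The fingers move at their own pace and stop on an object; the grip force is fixed at half the most. Time passes only in rows, so rows that do not move let the fingers close. It gives the time, the measured TCP pose, the force, the opening and the grip force at its end, in the units of the state.
- r.read_state(): the state, without advancing time (a new reading comes with each control period).
- camera(name): name is "scene" or "top"; returns (picture, depth): 384x512x3 uint8, blue, green, red; 384x512 float32, m along the optical axis (not along the pixel's ray), 0 where there is no reading.
- camera_params(name): a dict with "fovy" (degrees; the focal length in pixels is half the picture's height over the tangent of half this angle, whatever the lens; pixels are square), "cx", "cy" (the principal point, pixels), "R" (3x3) and "t" (3): a world point X has camera coordinates R X + t. Camera axes: x right, y down, z forward; pixel columns grow to the right and rows downward; lengths in m; the calibration is good to about 2 mm. A picture is of the moment at which its call begins. camera_params takes no time and is no camera call.
- order.job_done(): hands the job in; it is judged then, once.
Trained networks look in the newest picture that a camera, given by its name, has taken for a name from the list of things; names that differ only in an ending like _2 or _b are one class to them, and where a whole thing is asked for, a point or a joint stands for the part that bears it (a point fixed in the world has none). Each returns a list of dicts, best first, with "score" (0 to 1); they miss things now and then, are a little off and sometimes report something else, mostly with a low value. They report only what shows in the picture. A call takes as long as a camera call.
- spotter.boxes_of(camera, label): "uv" ([column, row] in pixels, amid what is visible of it).
- spotter.silhouettes(camera, label): "mask" (384x512 bool, what is visible of it) and "uv" ([column, row] in pixels, amid what is visible of it).
The state is a dict: "clock": time; "q": joint angles; "joint_velocities": joint speeds; "joint_torque": joint torques, N m; "ee_pos": TCP position; "tcp_rot": TCP orientation; "force": force on the tool from outside, world axes, zero at the start; "moment": the same for the moment, N m; "width": finger opening in m; "finger_force": force on a finger pad.
Only numpy, scipy, OpenCV 4.12 (cv2) and the standard library are available. Lean on these libraries where they do the work, as an engineer would, in place of code of your own. Each camera call takes 0.05 s, during which the arm holds its last target. There are 200 camera calls.

TASK

The things of the staining bench stand on one another's mats. Put each in the middle of its own: the specimen cup upright on the round mat, the dropper bottle upright on the oblong ribbed mat, and the timer flat, face up, on the square mat with its sides parallel to the mat's. The patch between the four corner marks is empty and may be used for parking on the way; don't knock the cup or bottle over, and leave the pen and forceps where they lie.

Things in the scene. Friction and masses are not known exactly. Their poses are not given: they have to be found in the camera images.
- cup: Specimen cup with a grey screw lid, 67 mm tall, loose. Lid: 62 mm across, from 54 to 67 mm above the origin; below it the body is about 54 mm across, a little narrower at the foot. 25 to 50 g. Can be gripped by the lid. Origin: centre of its underside; z up along its axis. Stands at first on the ribbed mat.
- dropper: Brown dropper bottle with a black dropper top, 102 mm tall, loose. Round body 32 to 34 mm across from the origin up to about 55 mm: grip it there; the dropper top above is thin, reaches 102 mm. 30 to 65 g. Origin: centre of its underside; z up along its axis. Stands at first on the square mat.
- timer: White digital lab timer lying on its back with display and three buttons up, 62 mm (its x) by 66 mm (its y), case 17 mm high (buttons to 20 mm), loose. 50 to 100 g. Origin: centre of its underside; z up through its face. Lies at first on the round mat, turned anyhow.
- round_mat: The cup's mat: round, 88 mm across, with a dark ring line (the pale round cable port with a plug in it, right of the near end of the row, is part of the bench). Fixed flat mat of grey plastic, 3 mm thick, its top 3 mm above the bench; told from the other mats by its outline. Origin: centre of its underside; z up.
- square_mat: The timer's mat: square, 84 mm by 84 mm, with a dark square line; sides along its x and y. Fixed flat mat of grey plastic, 3 mm thick, its top 3 mm above the bench; told from the other mats by its outline. Origin: centre of its underside; z up.
- ribbed_mat: The dropper bottle's mat: oblong, 60 mm (its x) by 100 mm (its y), with dark cross stripes that do not stand out. Fixed flat mat of grey plastic, 3 mm thick, its top 3 mm above the bench; told from the other mats by its outline. Origin: centre of its underside; z up.
- spare_spot: Empty bare bench between four flat black corner marks, 76 mm square over all. Origin: its centre at bench height; sides along its x and y. Mats and patch stand in one row, in any order, running away from the robot and to its left, neighbours 90 to 140 mm apart. A microscope 0.38 m tall stands left of the row and a centrifuge 0.25 m tall right of it, about 0.1 m from the centres.
- forceps: Bystander: steel forceps lying flat, 15 mm by 123 mm (its y), 8 mm high, loose, right of the row. Origin: centre of its underside. Leave it alone.
- marker: Bystander: white marker pen with a black cap, lying, 17 mm by 135 mm (its y), 16 mm high, loose, left of the row. Origin: centre of its underside. Leave it alone.

How it is judged:
By the outcome, as a careful person would: the job done as asked, in the order asked, and still so for the second after the job is handed in, with the robot touching nothing.
It also fails if it takes over 88 s, if anything falls off the work surface, if the arm or the gripper's body presses on something with over 40 N, if the wrist force passes 120 N, or if a joint passes its speed limit or range.

## Working session

There is one attempt and no reset: what is moved stays moved. The work goes in short steps, Python scripts to look and compute and a tool call to move; the robot and the scene stay as the last step left them, time stands still between calls to the robot, and variables do not carry over. Pictures are saved under pics/ and viewed, at most 14 in all, crops included, and the job is handed in when it is done.

Besides the shell and the picture viewer there is one more tool, called after "Call:" by a JSON object that holds its "method" and its "body". drive_tool: Moves the arm, as the interface text tells. Its arguments: {"type":"object","properties":{"travel":{"type":"array","items":{"type":"array","items":{"type":"number"}}},"dr":{"type":"array","items":{"type":"array","items":{"type":"number"}}},"jaw":{"type":"array","items":{"type":"number"}}},"required":["travel","dr","jaw"]}

```bash
mkdir -p pics; cat > h.py <<'E'
import numpy as np, cv2
from cell import r, camera, camera_params, order, spotter
def rays(cam):
    p=camera_params(cam); f=192/np.tan(np.radians(p['fovy']/2)); return p,f,np.array(p['R']),np.array(p['t'])
def cloud(cam,d):
    p,f,R,t=rays(cam); v,u=np.mgrid[:384,:512]
    X=np.stack([(u-p['cx'])/f*d,(v-p['cy'])/f*d,d],-1)
    return (X-t)@R
def atz(cam,u,v,z):
    p,f,R,t=rays(cam); c=-R.T@t; k=R.T@np.array([(u-p['cx'])/f,(v-p['cy'])/f,1]); return c+k*(z-c[2])/k[2]
E
python3 - <<'E'
from h import *
for c in ['scene','top']:
    im,d=camera(c); cv2.imwrite(f'pics/{c}0.png',im); np.save(f'{c}0.npy',d); p,f,R,t=rays(c); print(c,f,p['cx'],p['cy'],(-R.T@t).round(3),R[2].round(2))
    C=cloud(c,d)
    for n in ['cup','dropper','timer','round_mat','square_mat','ribbed_mat','spare_spot','forceps','marker']:
        for s in spotter.silhouettes(c,n)[:1]:
            P=C[s['mask']&(d>0)]
            if len(P): print(n,round(s['score'],2),np.round(s['uv']),len(P),np.percentile(P,5,0).round(3),np.median(P,0).round(3),np.percentile(P,95,0).round(3))
print(r.read_state())
E
```

```text
scene 347.29119001814513 255.93999069146815 188.44473058316703 [ 0.042 -0.567  0.511] [ 0.56  0.61 -0.56]
cup 0.84 [254. 233.] 985 [ 0.375 -0.203  0.012] [ 0.392 -0.188  0.067] [ 0.421 -0.157  0.071]
dropper 0.57 [254. 154.] 296 [0.6   0.058 0.005] [0.609 0.068 0.044] [0.622 0.079 0.093]
timer 0.8 [247. 186.] 444 [ 0.497 -0.028  0.008] [ 0.526 -0.001  0.02 ] [0.559 0.038 0.022]
round_mat 0.52 [255. 193.] 120 [ 0.498 -0.033 -0.   ] [ 0.529 -0.021  0.003] [0.576 0.029 0.005]
square_mat 0.69 [249. 172.] 318 [0.578 0.036 0.001] [0.603 0.067 0.003] [0.648 0.119 0.005]
ribbed_mat 0.84 [252. 255.] 499 [ 0.348 -0.209  0.001] [ 0.372 -0.189  0.003] [ 0.445 -0.163  0.005]
spare_spot 0.55 [277. 210.] 36 [ 0.444 -0.133 -0.   ] [ 0.518 -0.124  0.001] [ 0.527 -0.063  0.002]
forceps 0.61 [298. 192.] 6 [ 0.603 -0.106  0.002] [ 0.608 -0.103  0.005] [ 0.611 -0.102  0.008]
marker 0.85 [220. 214.] 328 [ 0.351 -0.063  0.   ] [ 0.4   -0.042  0.013] [ 0.461 -0.016  0.017]
top 496.8466778717797 260.4509887043757 188.95744139406537 [ 0.333 -0.025  0.872] [ 0.21 -0.01 -0.98]
cup 0.74 [350. 246.] 1113 [ 0.379 
[... 808 characters left out ...]
[ 0.465 -0.014  0.017]
{'clock': 1.0, 'q': array([ 5.99219205e+01,  9.07573077e+00,  9.15023314e+01, -1.96089915e-04,
        7.94228557e+01, -1.20373072e+01]), 'joint_velocities': array([-0.11380041,  0.00915367,  0.02237427, -0.07277329, -0.08166481,
        0.02120829]), 'joint_torque': array([ 2.62568519e-04, -3.95996618e+01, -3.31718338e+01, -1.83941302e-04,
        2.08655924e-04, -7.62046938e-06]), 'ee_pos': array([0.178079  , 0.54670694, 0.23128986]), 'tcp_rot': array([-1.79999062e+02, -2.89309194e-06,  1.61959264e+02]), 'force': array([ 0.5775835 , -0.97689908, -0.26626461]), 'moment': array([-0.01473834, -0.03589491,  0.00998449]), 'finger_force': 0.0, 'width': 0.08524683305156588}
```

View pics/top0.png

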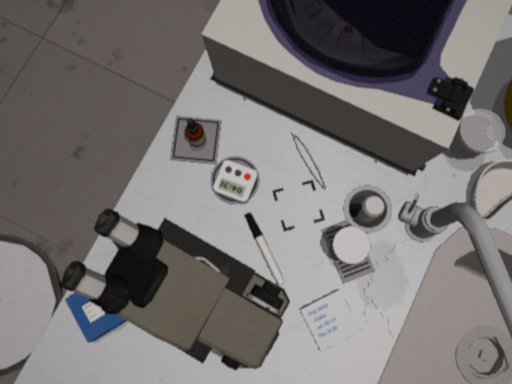

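View pics/scene0.png

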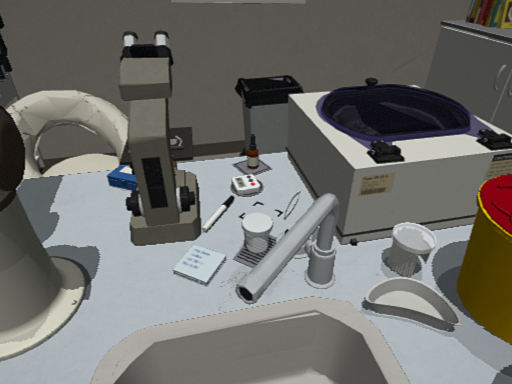

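The top view shows the row running from far to near: square mat with the bottle at (197,138), round mat with the timer at (235,181), empty patch at (299,206), and ribbed mat with the cup at (348,250). The port with its plug is at (368,208). The scene view shows the tap close to the cup and the microscope left of the row.

Next I'll make an orthophoto, fit the poses from it, and build an obstacle height map.

```bash
cat >> h.py <<'E'
S=1500; X1,Y1=0.68,0.15   # ortho: col=(Y1-y)*S, row=(X1-x)*S
def ortho(cam,im,z,h=540,w=600):
    p,f,R,t=rays(cam); rr,cc=np.mgrid[:h,:w]
    P=np.stack([X1-rr/S,Y1-cc/S,np.full(rr.shape,z)],-1)@R.T+t
    return cv2.remap(im,(f*P[...,0]/P[...,2]+p['cx']).astype('f4'),(f*P[...,1]/P[...,2]+p['cy']).astype('f4'),cv2.INTER_CUBIC)
def w(c,r): return X1-r/S, Y1-c/S
E
python3 - <<'E'
from h import *
im=cv2.imread('pics/top0.png'); o=ortho('top',im,0.003); cv2.imwrite('pics/ortho0.png',o)
# height map 3cm cells
H=np.full((34,34),-1.)
for c in ['top','scene']:
    C=cloud(c,np.load(c+'0.npy')); ok=np.load(c+'0.npy')>0
    for x,y,z in C[ok]:
        i=int((x+.0)/.03); j=int((y+.5)/.03)
        if 0<=i<28 and 0<=j<34: H[i,j]=max(H[i,j],z)
print('cols y(cm) ',' '.join(f'{-50+3*j:3d}' for j in range(33,0,-1)))
for i in range(27,-1,-1): print(f'x{3*i:2d}cm    ',' '.join(f'{int(H[i,j]*100):3d}' if H[i,j]>-.9 else '  .' for j in range(33,0,-1)))
for c in ['top','scene']:
    d=np.load(c+'0.npy');C=cloud(c,d)
    m=(d>0)&(C[...,2]>.064)&(C[...,2]<.08)&(np.hypot(C[...,0]-.4,C[...,1]+.178)<.045)
    P=C[m]; 
    (cx,cy),rad=cv2.minEnclosingCircle(P[:,:2].astype('f4')); print(c,'cup',cx,cy,rad,np.median(P[:,2]))
    m=(d>0)&(C[...,2]>.013)&(C[...,2]<.03)&(np.hypot(C[...,0]-.53,C[...,1]-.008)<.055)
    print('timer',cv2.minAreaRect(C[m][:,:2].astype('f4')*1000),np.percentile(C[m][:,2],[10,50,90]))
    m=(d>0)&(C[...,2]>.012)&(np.hypot(C[...,0]-.612,C[...,1]-.072)<.05)
    for lo,hi in [(.012,.05),(.05,.07),(.07,.11)]:
        k=m&(C[...,2]>lo)&(C[...,2]<hi); print('drop',lo,k.sum(),C[k].mean(0).round(4),C[k].min(0).round(3),C[k].max(0).round(3))
E
```

```text
cols y(cm)   49  46  43  40  37  34  31  28  25  22  19  16  13  10   7   4   1  -2  -5  -8 -11 -14 -17 -20 -23 -26 -29 -32 -35 -38 -41 -44 -47
x81cm     -74 -74 -74 -74 -73 -74 -73   .   .   .   .   .   .   .   .   .   .  20   .   .  25  25  23  23  23  23  23  23  23  23  21  21  21
x78cm     -74 -73 -74 -73 -73 -73   .   .   .   .   .   .   .   .   .   0   .  20  20  23  23  23  23  23  23  23  23  23  23  23  22  22  22
x75cm     -73 -74 -74 -74 -73 -74   .   .   .   .   .   .   .   .   0   0  20  20  21  23  23  23  23  23  23  23  23  23  23  22  20  21  20
x72cm     -74 -74 -74 -74 -74   .   .   .   .   .   .   .   .   .   0   4  20  20  21  23  23  23  23  23  23  23  23  23  23  21  20  20   0
x69cm     -74 -74 -74 -74 -74   .   .   .   .   .   .   .   .   0   0  19  20  20  20  22  23  23  23  23  23  23  23  23  21  20  20  20   0
x66cm     -74 -74 -74 -74   .   .   .   .   .   .   .   .   .   0   0   0   0  20  20  21  23  23  23  23  23  23  23  23  21  20  20   0   0
x63cm     -73 -74 -74   .   .   .   .   .   .   .   .   .   0   0   0   5   0   0   0  20  21  23  23  2
[... 3231 characters left out ...]
 0.02200182]
drop 0.012 136 [0.6061 0.0696 0.0338] [0.601 0.057 0.012] [0.632 0.09  0.05 ]
drop 0.05 153 [0.6114 0.072  0.0564] [0.602 0.057 0.05 ] [0.63  0.088 0.07 ]
drop 0.07 126 [0.6136 0.0722 0.0869] [0.606 0.063 0.07 ] [0.623 0.084 0.107]
scene cup 0.4022413194179535 -0.17677722871303558 0.03129318729043007 0.07001852652840618
timer ((529.798828125, 7.334743499755859), (68.1868667602539, 61.85467529296875), 65.98352813720703) [0.01690558 0.01998902 0.0218797 ]
drop 0.012 128 [0.6073 0.0651 0.0313] [0.598 0.057 0.012] [0.622 0.08  0.05 ]
drop 0.05 72 [0.6106 0.0685 0.0578] [0.599 0.058 0.051] [0.629 0.084 0.07 ]
drop 0.07 66 [0.6127 0.0709 0.086 ] [0.606 0.063 0.07 ] [0.624 0.08  0.105]
```

View pics/ortho0.png

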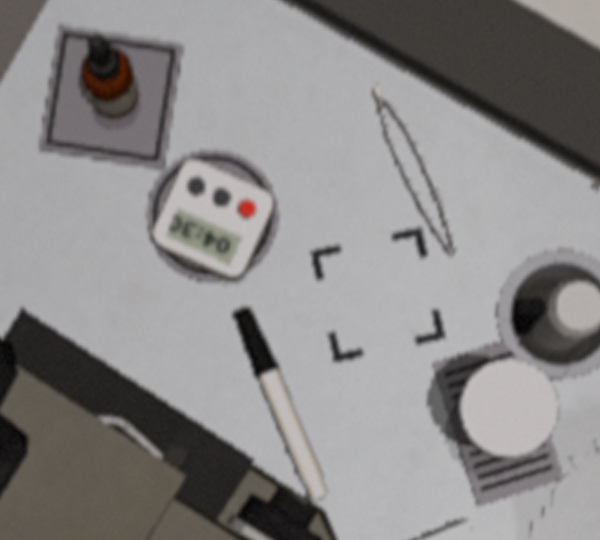

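The fitted ortho shows the square mat near (111,96), the round mat near (212,216), the patch near (378,295), the ribbed mat near (496,422) and the port at (560,315). I'll lift first, then refine the poses and work out the arm geometry.

Call:
{"method": "drive_tool", "body": {"travel": [[0,0,-35],[0,0,-35],[0,0,-35],[0,0,-35],[0,0,-35],[0,0,-35],[0,0,0]], "dr": [[0,0,0],[0,0,0],[0,0,0],[0,0,0],[0,0,0],[0,0,0],[0,0,0]], "jaw": [1,1,1,1,1,1,1]}}

```text
clock: 1.58
ee_pos: [0.1789, 0.5481, 0.4503]
tcp_rot: [179.2, 0.2, 162.0]
force: [0.1, -0.6, 2.3]
width: 0.0855
finger_force: 0.0
```

```bash
cat > s.py <<'E'
from h import *; import sys
s=r.read_state(); print(round(s['clock'],2),s['q'].round(2).tolist(),s['ee_pos'].round(4).tolist(),s['tcp_rot'].round(2).tolist(),s['force'].round(1).tolist(),round(s['width'],4),round(s['finger_force'],1))
E
cat >> h.py <<'E'
from scipy.optimize import minimize
def fit(img,kind,g,x0,n=200):
    """fit outline (a,b) rect or circle to ortho gradient; x0=[col,row,deg]"""
    G=cv2.GaussianBlur(cv2.cvtColor(img,cv2.COLOR_BGR2GRAY).astype('f4'),(0,0),2.0)
    t=np.linspace(0,1,n,endpoint=False)
    if kind=='c': a=2*np.pi*t; P=g[0]*S*np.c_[np.cos(a),np.sin(a)]; N=np.c_[np.cos(a),np.sin(a)]
    else:
        u=np.linspace(-.46,.46,n//4); a,b=g[0]*S,g[1]*S; o=np.ones_like(u)
        P=np.r_[np.c_[u*a,o*b/2],np.c_[u*a,-o*b/2],np.c_[o*a/2,u*b],np.c_[-o*a/2,u*b]]
        N=np.r_[np.c_[0*o,o],np.c_[0*o,-o],np.c_[o,0*o],np.c_[-o,0*o]]
    sgn=g[2]
    def cost(x):
        c,s=np.cos(np.radians(x[2])),np.sin(np.radians(x[2])); M=np.array([[c,s],[-s,c]])
        q=P@M+x[:2]; nn=N@M
        f=lambda z: cv2.remap(G,z[:,0:1].astype('f4'),z[:,1:2].astype('f4'),cv2.INTER_LINEAR)[:,0]
        return -np.mean(np.clip(sgn*(f(q+2*nn)-f(q-2*nn)),-5,25))
    best=None
    for dx in (-6,0,6):
     for dy in (-6,0,6):
      for da in ((-6,0,6) if kind!='c' else (0,)):
        m=minimize(cost,np.array(x0)+[dx,dy,da],method='Nelder-Mead',options=dict(initial_simplex=np.array(x0)+[dx,dy,da]+np.array([[0,0,0],[3,0,0],[0,3,0],[0,0,3]])))
        if best is None or m.fun<best.fun: best=m
    x,y=w(*best.x[:2]); return round(x,4),round(y,4),round(best.x[2],2),round(best.fun,2)
E
python3 - <<'E'
import s
from h import *
im=cv2.imread('pics/top0.png')
o0,o3,o20=[ortho('top',im,z) for z in (0,.003,.019)]
print('square',fit(o3,'r',(.084,.084,1),[111,96,9]))
print('round',fit(o3,'c',(.044,0,1),[212,216,0]))
print('ribbed',fit(o3,'r',(.060,.1,1),[496,422,-17]))
print('spare',fit(o0,'r',(.076,.076,1),[378,295,-13]))
print('timer',fit(o20,'r',(.062,.066,-1),[212,216,20]))
E
```

```text
1.58 [59.92, 6.5, 70.04, -0.0, 102.65, -12.04] [0.1789, 0.5481, 0.4503] [179.21, 0.17, 161.96] [0.1, -0.6, 2.3] 0.0855 0.0
square (np.float64(0.6154), np.float64(0.076), np.float64(9.13), np.float64(-25.0))
round (np.float64(0.5349), np.float64(0.0081), np.float64(-1.66), np.float64(-24.1))
ribbed (np.float64(0.3989), np.float64(-0.181), np.float64(-18.77), np.float64(-18.34))
spare (np.float64(0.4841), np.float64(-0.102), np.float64(-11.95), np.float64(-13.65))
timer (np.float64(0.5324), np.float64(0.0072), np.float64(22.09), np.float64(-19.63))
```

```bash
cat > plan.py <<'E'
# usage: plan.py x,y,z,yaw,jaw ...   prints drive_tool rows (mm, rad) per leg from the present pose
import sys, json, numpy as np
from scipy.spatial.transform import Rotation as Ro
from cell import r
s=r.read_state(); p=s['ee_pos']*1000; R=Ro.from_euler('xyz',s['tcp_rot'],degrees=True)
rows=[]
for a in sys.argv[1:]:
    v=[float(k) for k in a.split(',')]; tp=np.array(v[:3])*1000; tR=Ro.from_euler('xyz',[180,0,v[3]],degrees=True)
    d=tp-p; st=v[5] if len(v)>5 else 38
    rv=(R.inv()*tR).as_rotvec(); n=max(1,int(np.ceil(max(np.linalg.norm(d)/st,np.abs(rv).max()/.09))))
    for k in range(n):
        t=np.round(R.inv().apply((tp-p)/(n-k))); q=np.round((R.inv()*tR).as_rotvec()/(n-k),3)
        p=p+R.apply(t); R=R*Ro.from_rotvec(q); rows.append((t.astype(int).tolist(),q.tolist(),v[4]))
    print('leg',a,'n',n)
print(s['ee_pos'].round(4),s['tcp_rot'].round(2))
for i in range(0,len(rows),12):
    b=rows[i:i+12]; print(json.dumps({'travel':[x[0] for x in b],'dr':[x[1] for x in b],'jaw':[x[2] for x in b]}))
E
python3 plan.py .532,.0075,.45,157,1 .532,.0075,.08,157,1
```

```text
leg .532,.0075,.45,157,1 n 17
leg .532,.0075,.08,157,1 n 10
[0.1789 0.5481 0.4503] [1.7921e+02 1.7000e-01 1.6196e+02]
{"travel": [[-30, -24, 0], [-30, -24, 0], [-30, -23, 0], [-30, -23, 0], [-30, -23, 0], [-30, -23, 0], [-30, -23, 0], [-30, -23, 0], [-31, -23, 0], [-31, -22, 0], [-31, -22, 0], [-31, -22, 0]], "dr": [[0.001, 0.0, 0.005], [0.001, 0.0, 0.005], [0.001, 0.0, 0.005], [0.001, 0.0, 0.005], [0.001, 0.0, 0.005], [0.001, 0.0, 0.005], [0.001, 0.0, 0.005], [0.001, 0.0, 0.005], [0.001, 0.0, 0.005], [0.001, 0.0, 0.005], [0.001, 0.0, 0.005], [0.0, 0.0, 0.005]], "jaw": [1.0, 1.0, 1.0, 1.0, 1.0, 1.0, 1.0, 1.0, 1.0, 1.0, 1.0, 1.0]}
{"travel": [[-31, -22, 0], [-31, -22, 0], [-31, -22, 0], [-31, -22, 0], [-31, -21, -1], [0, 0, 37], [0, 0, 37], [0, 0, 37], [0, 0, 37], [0, 0, 37], [0, 0, 37], [0, 0, 37]], "dr": [[0.001, 0.0, 0.005], [0.0, 0.001, 0.005], [0.001, 0.0, 0.006], [0.0, 0.001, 0.005], [0.001, 0.0, 0.006], [-0.0, 0.0, -0.0], [-0.0, 0.0, -0.0], [-0.0, 0.0, -0.0], [-0.0, 0.0, -0.0], [-0.0, 0.0, -0.0], [-0.0, 0.0, -0.0], [-0.0, 0.0, -0.0]], "jaw": [1.0, 1.0, 1.0, 1.0, 1.0, 1.0, 1.0, 1.0, 1.0, 1.0, 1.0, 1.0]}
{"travel": [[0, 0, 37], [0, 0, 37], [0, 0, 37]], "dr": [[-0.0, 0.0, -0.0], [-0.0, 0.0, -0.0], [-0.0, 0.0, -0.0]], "jaw": [1.0, 1.0, 1.0]}
```

Call:
{"method": "drive_tool", "body": {"travel": [[-30,-23,0],[-30,-23,0],[-30,-23,0],[-30,-23,0],[-30,-23,0],[-30,-23,0],[-30,-23,0],[-30,-23,0],[-31,-23,0],[-31,-22,0],[-31,-22,0],[-31,-22,0]], "dr": [[0,0,0.005],[0,0,0.005],[0,0,0.005],[0,0,0.005],[0,0,0.005],[0,0,0.005],[0,0,0.005],[0,0,0.005],[0,0,0.005],[0,0,0.005],[0,0,0.005],[0,0,0.005]], "jaw": [1,1,1,1,1,1,1,1,1,1,1,1]}}

```text
clock: 2.58
ee_pos: [0.4299, 0.1656, 0.4413]
tcp_rot: [180.0, 0.0, 158.5]
force: [1.1, -0.4, -1.2]
width: 0.085
finger_force: 0.0
```

Call:
{"method": "drive_tool", "body": {"travel": [[-31,-22,0],[-31,-22,0],[-31,-22,0],[-31,-22,0],[-31,-22,0],[0,0,0],[0,0,0]], "dr": [[0,0,0.005],[0,0,0.005],[0,0,0.005],[0,0,0.005],[0,0,0.007],[0,0,0],[0,0,0]], "jaw": [1,1,1,1,1,1,1]}}

```text
clock: 3.17
ee_pos: [0.5321, 0.0056, 0.4402]
tcp_rot: [-180.0, -0.1, 156.8]
force: [0.0, 0.4, 0.3]
width: 0.0852
finger_force: 0.0
```

```bash
python3 s.py; python3 plan.py .532,.0075,.06,157,1
```

```text
3.17 [-12.42, 0.22, 77.72, 0.01, 102.18, -79.22] [0.5321, 0.0056, 0.4402] [-179.99, -0.11, 156.8] [0.0, 0.4, 0.3] 0.0852 0.0
leg .532,.0075,.06,157,1 n 11
[0.5321 0.0056 0.4402] [-1.7999e+02 -1.1000e-01  1.5680e+02]
{"travel": [[0, 0, 35], [0, 0, 35], [0, 0, 34], [0, 0, 35], [0, 0, 34], [0, 0, 35], [0, 0, 34], [0, 0, 35], [0, 1, 34], [0, 0, 35], [0, 1, 34]], "dr": [[-0.0, -0.0, -0.0], [-0.0, -0.0, -0.0], [-0.0, -0.0, -0.0], [-0.0, -0.0, -0.0], [-0.0, -0.0, -0.0], [-0.0, -0.0, -0.001], [-0.0, -0.0, -0.0], [-0.0, -0.0, -0.001], [-0.0, -0.001, -0.0], [-0.0, -0.0, -0.001], [-0.0, -0.001, -0.0]], "jaw": [1.0, 1.0, 1.0, 1.0, 1.0, 1.0, 1.0, 1.0, 1.0, 1.0, 1.0]}
```

```bash
python3 - <<'E'
import numpy as np
from scipy.optimize import least_squares
D=[(9.076,91.501,79.423,.17808,.54671,.23129),(6.5,70.04,102.65,.1789,.5481,.4503),(.22,77.72,102.18,.5321,.0056,.4402)]
def f(v,T=None):
    off,L2,L3,de,h=v[:5]; T=v[5]
    e=[]
    for a,b,c,x,y,z in D:
        rr=np.sqrt(x*x+y*y-off**2); A=np.radians(a);F=np.radians(a+b+de);t=np.radians(a+b+c)
        e+=[L2*np.sin(A)+L3*np.sin(F)+T*np.sin(t)-rr, h+L2*np.cos(A)+L3*np.cos(F)+T*np.cos(t)-z]
    return e
for T in (.25,.3,.35,.4):
    m=least_squares(lambda v:f(np.r_[.12,v,T]),[.45,.5,.1,.3]); L2,L3,de,h=m.x
    print(T,m.x.round(3),m.cost, 'elbow z@timer grasp ~', )
    # solve arm at r'=.518 z=0
    s=least_squares(lambda q:[L2*np.sin(q[0])+L3*np.sin(q[1])-.518,h+L2*np.cos(q[0])+L3*np.cos(q[1])-T-0.0],[.2,2.2]).x
    el=np.array([L2*np.sin(s[0]),h+L2*np.cos(s[0])]); wr=np.array([.518,T]); print(' elbow',el.round(3),'wrist',wr,'q2',np.degrees(s[0]))
E
```

```text
0.25 [0.393 0.521 5.542 0.238] 2.292985580380593e-08 elbow z@timer grasp ~
 elbow [0.138 0.606] wrist [0.518 0.25 ] q2 20.53759692760569
0.3 [0.386 0.521 5.289 0.292] 4.224143886538696e-09 elbow z@timer grasp ~
 elbow [0.136 0.654] wrist [0.518 0.3  ] q2 20.53258560113125
0.35 [0.38  0.522 5.036 0.346] 5.751424251000814e-09 elbow z@timer grasp ~
 elbow [0.133 0.702] wrist [0.518 0.35 ] q2 20.528389058518076
0.4 [0.374 0.522 4.783 0.4  ] 2.7511696897171234e-08 elbow z@timer grasp ~
 elbow [0.131 0.75 ] wrist [0.518 0.4  ] q2 20.52503973022977
```

Call:
{"method": "drive_tool", "body": {"travel": [[0,0,35],[0,0,35],[0,0,35],[0,0,35],[0,0,35],[0,0,35],[0,0,35],[0,1,35],[0,1,20],[0,0,0]], "dr": [[0,0,0],[0,0,0],[0,0,0],[0,0,0],[0,0,0],[0,0,0],[0,0,0],[0,0,0],[0,0,0],[0,0,0]], "jaw": [1,1,1,1,1,1,1,1,1,1]}}

```text
clock: 4.0
ee_pos: [0.5283, 0.0112, 0.1363]
tcp_rot: [-179.9, -0.6, 157.1]
force: [-0.5, 0.6, -0.4]
width: 0.0851
finger_force: 0.0
```

```bash
python3 s.py; python3 - <<'E'
from h import *
im,d=camera('scene'); cv2.imwrite('pics/s1.png',im); C=cloud('scene',d)
im2,d2=camera('top'); C2=cloud('top',d2); cv2.imwrite('pics/t1.png',im2)
d0=np.load('scene0.npy')
m=(d>0)&((d0-d>.03)|(d0==0))&(C[...,2]>.1)
P=C[m]
u=np.array([.977,-.215]); n=np.array([.215,.977])
o=(P[:,:2]-[.532,.006])
a=o@u; b=o@n
for lo in np.arange(-.5,.15,.05):
    k=(a>=lo)&(a<lo+.05)
    if k.sum()>5: print(round(lo,2),k.sum(),'z',P[k,2].min().round(3),P[k,2].max().round(3),'b',b[k].min().round(3),b[k].max().round(3))
E
```

```text
4.0 [-11.91, 8.04, 103.9, 0.02, 68.62, -78.99] [0.5283, 0.0112, 0.1363] [-179.91, -0.56, 157.07] [-0.5, 0.6, -0.4] 0.0851 0.0
-0.5 13 z 0.107 0.234 b -0.185 1.828
-0.3 12 z 0.107 0.315 b -0.094 1.757
-0.25 29 z 0.114 0.365 b -0.449 1.74
-0.2 8 z 0.111 0.374 b -0.417 0.104
-0.1 6 z 0.19 0.21 b -0.384 1.694
-0.05 3913 z 0.106 0.442 b -0.347 1.673
-0.0 886 z 0.149 0.441 b -0.065 0.065
0.05 15 z 0.11 0.273 b -0.317 1.655
0.1 33 z 0.101 0.229 b -0.556 1.629
```

View pics/s1.png

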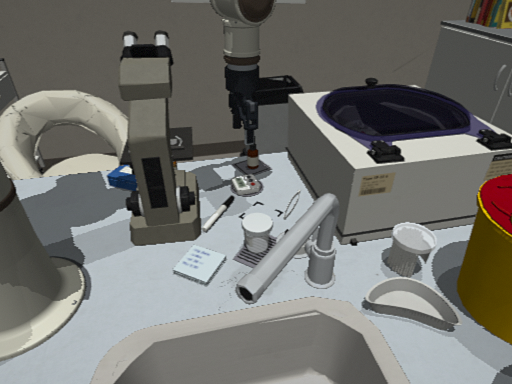

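The wrist joint sits at about (243,8), roughly 0.3 m or more above the TCP. That puts the forearm above the microscope, so it is safe to go on down.

```bash
python3 s.py;  python3 plan.py .532,.0075,.04,157,1,20 .532,.0075,-.002,157,1,10
```

```text
4.1 [-11.95, 7.8, 103.49, 0.01, 68.73, -79.01] [0.5322, 0.01, 0.1418] [179.99, -0.01, 157.05] [-0.2, -0.6, 0.7] 0.0857 0.0
leg .532,.0075,.04,157,1,20 n 6
leg .532,.0075,-.002,157,1,10 n 5
[0.5322 0.01   0.1418] [ 1.7999e+02 -1.0000e-02  1.5705e+02]
{"travel": [[0, 0, 17], [0, 0, 17], [0, -1, 17], [0, 0, 17], [0, -1, 17], [-1, 0, 17], [0, 0, 8], [0, 0, 8], [0, 0, 9], [0, 0, 8], [0, 0, 9]], "dr": [[0.0, -0.0, 0.0], [0.0, -0.0, 0.0], [0.0, -0.0, 0.0], [0.0, -0.0, 0.0], [0.0, -0.0, 0.0], [0.0, -0.0, 0.001], [0.0, -0.0, -0.0], [0.0, -0.0, -0.0], [0.0, -0.0, -0.0], [0.0, -0.0, -0.0], [0.0, -0.0, -0.0]], "jaw": [1.0, 1.0, 1.0, 1.0, 1.0, 1.0, 1.0, 1.0, 1.0, 1.0, 1.0]}
```

Call:
{"method": "drive_tool", "body": {"travel": [[0,-1,20],[0,-1,20],[0,-1,20],[0,0,20],[0,0,20],[0,0,15],[0,0,10],[0,0,8],[0,0,6],[0,0,0],[0,0,0]], "dr": [[0,0,0],[0,0,0],[0,0,0],[0,0,0],[0,0,0],[0,0,0],[0,0,0],[0,0,0],[0,0,0],[0,0,0],[0,0,0]], "jaw": [1,1,1,1,1,1,1,1,1,1,1]}}

```text
clock: 5.02
ee_pos: [0.532, 0.0062, 0.0031]
tcp_rot: [180.0, 0.1, 157.0]
force: [-0.6, 0.2, -0.4]
width: 0.0855
finger_force: 0.0
```

```bash
python3 s.py; python3 - <<'E'
from h import *
im,d=camera('scene'); c=im[110:230,180:340]; cv2.imwrite('pics/s2.png',cv2.resize(c,None,fx=5,fy=5,interpolation=cv2.INTER_CUBIC))
E
```

```text
5.02 [-12.36, 20.19, 106.97, 0.0, 52.77, -79.34] [0.532, 0.0062, 0.0031] [179.99, 0.07, 156.98] [-0.6, 0.2, -0.4] 0.0855 0.0
```

View pics/s2.png

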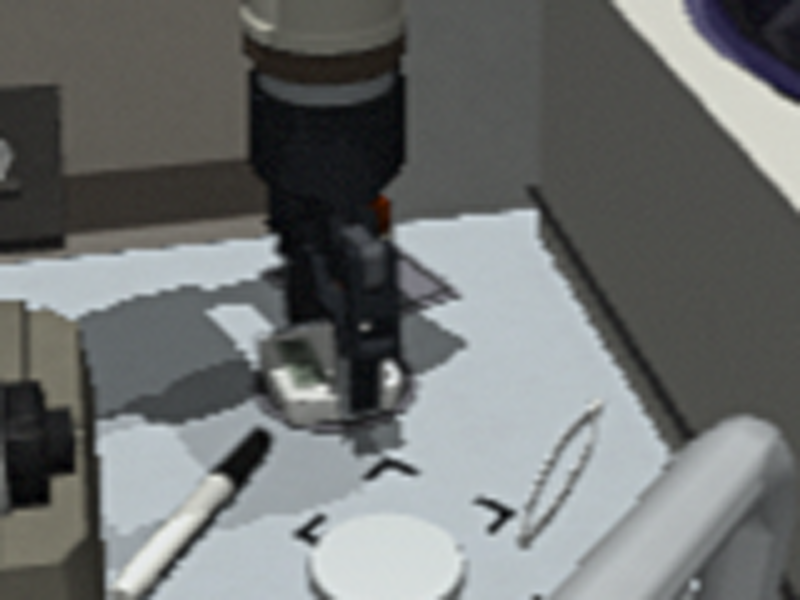

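The fingers straddle the timer, with the tips still a little above the mat. I'll lower slightly and grip.

Call:
{"method": "drive_tool", "body": {"travel": [[0,1,3],[0,0,2],[0,0,0],[0,0,0],[0,0,0],[0,0,0],[0,0,0],[0,0,0]], "dr": [[0,0,0],[0,0,0],[0,0,0],[0,0,0],[0,0,0],[0,0,0],[0,0,0],[0,0,0]], "jaw": [1,1,1,0,-1,-1,-1,-1]}}

```text
clock: 5.73
ee_pos: [0.5322, 0.0071, -0.0022]
tcp_rot: [180.0, 0.1, 157.0]
force: [0.1, -0.2, 3.2]
width: 0.0646
finger_force: 67.3
```

```bash
python3 s.py;  python3 plan.py .532,.0075,.05,157,-1,20 .487,-.102,.05,102,-1,25 .487,-.102,-.004,102,-1,14
```

```text
5.73 [-12.26, 20.8, 106.94, -0.0, 52.21, -79.23] [0.5322, 0.0071, -0.0022] [179.99, 0.06, 156.98] [0.1, -0.2, 3.2] 0.0646 67.3
leg .532,.0075,.05,157,-1,20 n 3
leg .487,-.102,.05,102,-1,25 n 11
leg .487,-.102,-.004,102,-1,14 n 4
[ 0.5322  0.0071 -0.0022] [1.7999e+02 6.0000e-02 1.5698e+02]
{"travel": [[0, 0, -17], [0, 0, -18], [0, 0, -17], [0, -11, 0], [-1, -11, 0], [-2, -10, 0], [-3, -10, 0], [-4, -10, 0], [-5, -10, 0], [-5, -9, 0], [-6, -9, 0], [-7, -8, 0]], "dr": [[0.0, 0.0, -0.0], [0.0, 0.001, -0.0], [0.0, 0.0, -0.0], [0.0, -0.0, 0.087], [0.0, -0.0, 0.087], [0.0, -0.0, 0.087], [0.0, -0.0, 0.087], [0.0, -0.0, 0.087], [0.0, -0.0, 0.087], [0.0, -0.0, 0.088], [0.0, -0.0, 0.087], [0.0, -0.0, 0.088]], "jaw": [-1.0, -1.0, -1.0, -1.0, -1.0, -1.0, -1.0, -1.0, -1.0, -1.0, -1.0, -1.0]}
{"travel": [[-8, -8, 0], [-8, -7, 0], [0, 0, 13], [0, 0, 14], [0, 0, 13], [0, 0, 14]], "dr": [[0.0, -0.0, 0.087], [0.0, -0.0, 0.088], [0.0, -0.0, -0.0], [0.0, -0.0, -0.0], [0.0, -0.0, -0.0], [0.0, -0.0, -0.0]], "jaw": [-1.0, -1.0, -1.0, -1.0, -1.0, -1.0]}
```

Call:
{"method": "drive_tool", "body": {"travel": [[0,0,-17],[0,0,-18],[0,0,-17],[0,-11,0],[-1,-11,0],[-2,-10,0],[-3,-10,0],[-4,-10,0],[-5,-10,0],[-5,-9,0],[-6,-9,0],[-7,-8,0]], "dr": [[0,0,0],[0,0,0],[0,0,0],[0,0,0.087],[0,0,0.087],[0,0,0.087],[0,0,0.087],[0,0,0.087],[0,0,0.087],[0,0,0.087],[0,0,0.087],[0,0,0.087]], "jaw": [-1,-1,-1,-1,-1,-1,-1,-1,-1,-1,-1,-1]}}

```text
clock: 6.73
ee_pos: [0.4943, -0.0821, 0.0488]
tcp_rot: [-180.0, -0.0, 111.9]
force: [-0.2, -0.8, -0.5]
width: 0.0646
finger_force: 66.8
```

Call:
{"method": "drive_tool", "body": {"travel": [[-8,-8,0],[-8,-7,0],[0,0,0],[0,0,0]], "dr": [[0,0,0.087],[0,0,0.087],[0,0,0],[0,0,0]], "jaw": [-1,-1,-1,-1]}}

```text
clock: 7.07
ee_pos: [0.486, -0.102, 0.049]
tcp_rot: [-180.0, -0.0, 102.2]
force: [-0.6, -0.3, -1.1]
width: 0.0649
finger_force: 66.8
```

```bash
python3 s.py;  python3 plan.py .486,-.102,-.004,102,-1,10
```

```text
7.07 [-25.84, 10.83, 112.12, 0.01, 57.08, -38.06] [0.486, -0.102, 0.049] [-179.98, -0.03, 102.22] [-0.6, -0.3, -1.1] 0.0649 66.8
leg .486,-.102,-.004,102,-1,10 n 6
[ 0.486 -0.102  0.049] [-1.7998e+02 -3.0000e-02  1.0222e+02]
{"travel": [[0, 0, 9], [0, 0, 9], [0, 0, 9], [0, 0, 9], [0, 0, 9], [0, 0, 8]], "dr": [[-0.0, -0.0, 0.001], [-0.0, -0.0, 0.001], [-0.0, -0.0, 0.0], [-0.0, -0.0, 0.001], [-0.0, -0.0, 0.0], [-0.0, -0.001, 0.001]], "jaw": [-1.0, -1.0, -1.0, -1.0, -1.0, -1.0]}
```

Call:
{"method": "drive_tool", "body": {"travel": [[0,0,14],[0,0,14],[0,0,12],[0,0,8],[0,0,5],[0,0,0],[0,0,0],[0,0,0],[0,0,0],[0,0,0]], "dr": [[0,0,0],[0,0,0],[0,0,0],[0,0,0],[0,0,0],[0,0,0],[0,0,0],[0,0,0],[0,0,0],[0,0,0]], "jaw": [-1,-1,-1,-1,-1,-1,-1,1,1,1]}}

```text
clock: 7.9
ee_pos: [0.4867, -0.1022, -0.0032]
tcp_rot: [180.0, 0.0, 102.2]
force: [-0.6, 0.4, -0.1]
width: 0.0854
finger_force: 0.0
```

Call:
{"method": "drive_tool", "body": {"travel": [[0,0,-15],[0,0,-35],[0,0,-35],[0,0,-35],[0,0,0],[0,0,0]], "dr": [[0,0,0],[0,0,0],[0,0,0],[0,0,0],[0,0,0],[0,0,0]], "jaw": [1,1,1,1,1,1]}}

```text
clock: 8.4
ee_pos: [0.4883, -0.103, 0.1192]
tcp_rot: [179.7, 0.2, 102.1]
force: [-0.2, 0.0, 0.6]
width: 0.0853
finger_force: 0.0
```

```bash
python3 s.py; python3 - <<'E'
from h import *
for c in ['top','scene']:
    im,d=camera(c); C=cloud(c,d); cv2.imwrite(f'pics/{c}3.png',im)
    m=(d>0)&(C[...,2]>.010)&(C[...,2]<.03)&(np.hypot(C[...,0]-.485,C[...,1]+.102)<.055)
    print(c,m.sum(),'timer',cv2.minAreaRect(C[m][:,:2].astype('f4')*1000))
    if c=='scene':
        a=cv2.resize(im[130:260,190:330],(560,520),interpolation=cv2.INTER_CUBIC); cv2.imwrite('pics/v3.png',a)
E
```

```text
8.4 [-25.82, 4.39, 110.02, -0.0, 65.22, -37.96] [0.4883, -0.103, 0.1192] [179.71, 0.23, 102.15] [-0.2, 0.0, 0.6] 0.0853 0.0
top 351 timer ((494.47174072265625, -103.58501434326172), (76.19486236572266, 27.816043853759766), 61.26787567138672)
scene 379 timer ((486.5335693359375, -102.29022216796875), (65.14178466796875, 61.56195068359375), 12.341663360595703)
```

View pics/top3.png

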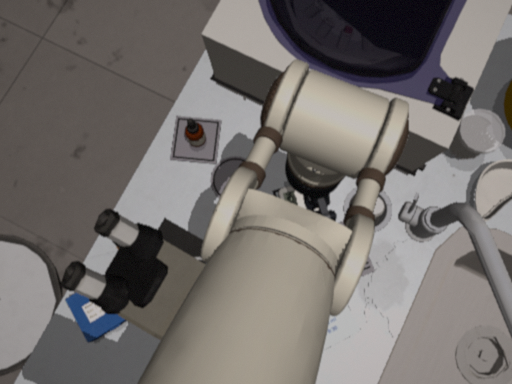

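The timer is parked square on the patch: the scene depth gives (0.4865, −0.102) at 12.3°. The top view is mostly hidden by the arm. The cup is next.

```bash
python3 plan.py .4025,-.1768,.11,102,1,30 .4025,-.1768,.036,102,1,20
```

```text
leg .4025,-.1768,.11,102,1,30 n 4
leg .4025,-.1768,.036,102,1,20 n 4
[ 0.4857 -0.1018  0.1157] [-1.7995e+02 -4.0000e-02  1.0215e+02]
{"travel": [[-14, -24, 1], [-14, -24, 2], [-14, -25, 1], [-14, -24, 2], [0, 0, 18], [0, 0, 19], [0, 0, 18], [0, 0, 19]], "dr": [[-0.0, -0.0, 0.001], [-0.0, -0.0, 0.001], [-0.0, -0.0, 0.0], [-0.001, -0.001, 0.001], [0.0, 0.0, -0.0], [0.0, 0.0, -0.0], [0.0, 0.0, -0.0], [0.0, 0.0, -0.0]], "jaw": [1.0, 1.0, 1.0, 1.0, 1.0, 1.0, 1.0, 1.0]}
```

Call:
{"method": "drive_tool", "body": {"travel": [[-14,-24,1],[-14,-24,2],[-14,-25,1],[-14,-24,1],[0,0,0],[0,0,0]], "dr": [[0,0,0],[0,0,0],[0,0,0],[0,0,0],[0,0,0],[0,0,0]], "jaw": [1,1,1,1,1,1]}}

```text
clock: 9.0
ee_pos: [0.4017, -0.177, 0.1097]
tcp_rot: [-179.9, -0.2, 102.0]
force: [-0.7, 0.2, 0.6]
width: 0.0855
finger_force: 0.0
```

```bash
python3 plan.py .4025,-.1768,.036,102,1,20
```

```text
leg .4025,-.1768,.036,102,1,20 n 4
[ 0.4017 -0.177   0.1097] [-1.7989e+02 -1.6000e-01  1.0199e+02]
{"travel": [[0, 0, 18], [0, 0, 19], [0, 0, 18], [0, 1, 19]], "dr": [[-0.0, -0.001, -0.0], [-0.001, -0.001, -0.0], [-0.0, -0.0, -0.0], [-0.001, -0.001, -0.0]], "jaw": [1.0, 1.0, 1.0, 1.0]}
```

Call:
{"method": "drive_tool", "body": {"travel": [[0,0,18],[0,0,19],[0,0,18],[0,0,19],[0,0,0],[0,0,0],[0,0,0],[0,0,0],[0,0,0],[0,0,0]], "dr": [[0,0,0],[0,0,0],[0,0,0],[0,0,0],[0,0,0],[0,0,0],[0,0,0],[0,0,0],[0,0,0],[0,0,0]], "jaw": [1,1,1,1,1,0.5,-1,-1,-1,-1]}}

```text
clock: 9.83
ee_pos: [0.4042, -0.1778, 0.0384]
tcp_rot: [179.9, 0.1, 102.1]
force: [0.8, -0.8, 2.7]
width: 0.06
finger_force: 64.6
```

```bash
python3 s.py; python3 plan.py .4025,-.1768,.096,102,-1,20 .5349,.0081,.096,102,-1,25
```

```text
9.83 [-39.5, 4.18, 121.12, 0.01, 54.56, -51.66] [0.4042, -0.1778, 0.0384] [179.9, 0.11, 102.15] [0.8, -0.8, 2.7] 0.06 64.6
leg .4025,-.1768,.096,102,-1,20 n 3
leg .5349,.0081,.096,102,-1,25 n 10
[ 0.4042 -0.1778  0.0384] [1.7990e+02 1.1000e-01 1.0215e+02]
{"travel": [[0, 0, -19], [1, -1, -19], [0, 0, -20], [15, 17, 0], [15, 17, 0], [15, 17, 0], [16, 17, 0], [15, 17, 0], [16, 16, 0], [15, 17, 0], [16, 16, 0], [15, 17, 0]], "dr": [[0.001, 0.001, 0.001], [0.0, 0.0, 0.001], [0.001, 0.001, 0.001], [-0.0, -0.0, -0.0], [-0.0, -0.0, -0.0], [-0.0, -0.0, -0.0], [-0.0, -0.0, -0.0], [-0.0, -0.0, -0.0], [-0.0, -0.0, -0.0], [-0.0, -0.0, -0.0], [-0.0, -0.0, -0.0], [-0.0, -0.0, -0.0]], "jaw": [-1.0, -1.0, -1.0, -1.0, -1.0, -1.0, -1.0, -1.0, -1.0, -1.0, -1.0, -1.0]}
{"travel": [[16, 16, 0]], "dr": [[-0.0, -0.0, -0.0]], "jaw": [-1.0]}
```

Call:
{"method": "drive_tool", "body": {"travel": [[0,0,-15],[0,0,-20],[0,0,-23],[15,17,0],[15,17,0],[15,17,0],[16,17,0],[15,17,0],[16,16,0],[15,17,0],[16,16,0],[15,17,0]], "dr": [[0,0,0],[0,0,0],[0,0,0],[0,0,0],[0,0,0],[0,0,0],[0,0,0],[0,0,0],[0,0,0],[0,0,0],[0,0,0],[0,0,0]], "jaw": [-1,-1,-1,-1,-1,-1,-1,-1,-1,-1,-1,-1]}}

```text
clock: 10.83
ee_pos: [0.5223, -0.0094, 0.0956]
tcp_rot: [180.0, 0.0, 102.2]
force: [0.6, -0.2, -0.1]
width: 0.0605
finger_force: 64.8
```

Call:
{"method": "drive_tool", "body": {"travel": [[16,16,0],[0,0,0],[0,0,0]], "dr": [[0,0,0],[0,0,0],[0,0,0]], "jaw": [-1,-1,-1]}}

```text
clock: 11.08
ee_pos: [0.5343, 0.0091, 0.0955]
tcp_rot: [180.0, 0.0, 102.3]
force: [0.2, -0.4, -1.1]
width: 0.0604
finger_force: 64.9
```

```bash
python3 s.py; python3 - <<'E'
from h import *
c='scene'; im,d=camera(c); C=cloud(c,d); s=r.read_state(); p=s['ee_pos']
# cup body below lid, hanging: points between bottom and lid
for n in ['top','scene']:
    if n=='top': im,d=camera('top'); C=cloud('top',d)
    else: im,d=camera('scene'); C=cloud('scene',d)
    m=(d>0)&(C[...,2]>.05)&(C[...,2]<.135)&(np.hypot(C[...,0]-p[0],C[...,1]-p[1])<.05)
    P=C[m]
    for lo in (.06,.07,.08,.09,.115): 
        k=(P[:,2]>lo)&(P[:,2]<lo+.01); 
        if k.sum()>8:
            from scipy.optimize import least_squares
            R=.031 if lo>.11 else .0265
            q=P[k]; f=least_squares(lambda v:np.hypot(q[:,0]-v[0],q[:,1]-v[1])-R,[p[0],p[1]],loss='soft_l1',f_scale=.001); print(n,lo,k.sum(),f.x.round(4),q[:,:2].min(0).round(3),q[:,:2].max(0).round(3))
E
python3 plan.py .5349,.0081,.040,102,-1,12
```

```text
11.08 [-11.98, 11.65, 104.93, -0.02, 63.41, -24.24] [0.5343, 0.0091, 0.0955] [180.0, 0.02, 102.26] [0.2, -0.4, -1.1] 0.0604 64.9
scene 0.06 51 [0.5342 0.0127] [ 0.508 -0.015] [0.549 0.016]
scene 0.07 65 [0.5338 0.0118] [ 0.506 -0.016] [0.547 0.022]
scene 0.08 64 [0.5328 0.0109] [ 0.506 -0.017] [0.544 0.023]
scene 0.09 59 [0.5327 0.0104] [ 0.505 -0.018] [0.55 0.01]
scene 0.115 98 [0.5273 0.0107] [ 0.489 -0.022] [0.571 0.034]
leg .5349,.0081,.040,102,-1,12 n 5
[0.5336 0.0078 0.0953] [-1.7997e+02  1.0000e-02  1.0211e+02]
{"travel": [[0, 0, 11], [0, 0, 11], [0, 0, 11], [0, 1, 11], [0, 0, 11]], "dr": [[-0.0, 0.0, 0.0], [-0.0, 0.0, 0.0], [-0.0, 0.0, 0.001], [-0.0, 0.0, 0.0], [-0.001, 0.0, 0.001]], "jaw": [-1.0, -1.0, -1.0, -1.0, -1.0]}
```

Call:
{"method": "drive_tool", "body": {"travel": [[-1,1,12],[0,0,12],[0,0,12],[0,0,10],[0,0,7],[0,0,3],[0,0,0],[0,0,0]], "dr": [[0,0,0],[0,0,0],[0,0,0],[0,0,0],[0,0,0],[0,0,0],[0,0,0],[0,0,0]], "jaw": [-1,-1,-1,-1,-1,-1,-1,-1]}}

```text
clock: 11.9
ee_pos: [0.5353, 0.0077, 0.039]
tcp_rot: [-180.0, -0.0, 102.1]
force: [0.7, -1.3, -0.4]
width: 0.06
finger_force: 64.8
```

```bash
python3 s.py
```

```text
11.9 [-12.12, 16.94, 106.04, 0.0, 57.02, -24.26] [0.5353, 0.0077, 0.039] [-180.0, -0.0, 102.14] [0.7, -1.3, -0.4] 0.06 64.8
```

Call:
{"method": "drive_tool", "body": {"travel": [[0,0,1],[0,0,0],[0,0,0],[0,0,0],[0,0,0],[0,0,-20],[0,0,-35],[0,0,-35],[0,0,-35],[0,0,-10],[0,0,0],[0,0,0]], "dr": [[0,0,0],[0,0,0],[0,0,0],[0,0,0],[0,0,0],[0,0,0],[0,0,0],[0,0,0],[0,0,0],[0,0,0],[0,0,0],[0,0,0]], "jaw": [-1,-1,1,1,1,1,1,1,1,1,1,1]}}

```text
clock: 12.9
ee_pos: [0.5352, 0.0077, 0.173]
tcp_rot: [180.0, 0.0, 102.1]
force: [-0.3, -0.1, 0.6]
width: 0.0855
finger_force: 0.0
```

```bash
python3 s.py; python3 - <<'E'
from h import *
from scipy.optimize import least_squares
c='scene'; im,d=camera(c); C=cloud(c,d); cv2.imwrite('pics/s5.png',im)
P=C[(d>0)&(np.hypot(C[...,0]-.535,C[...,1]-.008)<.045)]
def circ(P,lo,hi,R,g):
    q=P[(P[:,2]>lo)&(P[:,2]<hi)]; f=least_squares(lambda v:np.hypot(q[:,0]-v[0],q[:,1]-v[1])-R,g,loss='soft_l1',f_scale=.001); return len(q),f.x.round(4)
t=P[(P[:,2]>.066)&(P[:,2]<.076)]; print('lid top',len(t),np.median(t[:,2]),cv2.minEnclosingCircle(t[:,:2].astype('f4')))
print('body',circ(P,.035,.05,.0268,[.535,.008]))
Q=C[(d>0)&(np.hypot(C[...,0]-.612,C[...,1]-.072)<.035)]
print('drop',circ(Q,.04,.056,.0168,[.613,.073]),circ(Q,.055,.065,.0168,[.613,.073]),Q[:,2].max())
E
python3 plan.py .614,.073,.165,102,1,30 .614,.073,.036,102,1,25
```

```text
12.9 [-12.12, 6.18, 101.5, -0.0, 72.31, -24.26] [0.5352, 0.0077, 0.173] [179.98, 0.01, 102.15] [-0.3, -0.1, 0.6] 0.0855 0.0
lid top 257 0.06998615861283272 ((0.533702552318573, 0.008251742459833622), 0.030876383185386658)
body (103, array([0.5342, 0.0097]))
drop (66, array([0.6175, 0.076 ])) (34, array([0.6218, 0.0807])) 0.10429035346510458
leg .614,.073,.165,102,1,30 n 4
leg .614,.073,.036,102,1,25 n 6
[0.5343 0.0079 0.1716] [-1.7986e+02 -6.0000e-02  1.0214e+02]
{"travel": [[12, 23, 2], [12, 23, 1], [11, 23, 2], [12, 23, 1], [0, 0, 22], [0, 0, 21], [0, 0, 22], [0, 0, 21], [0, 0, 22], [0, 0, 21]], "dr": [[-0.001, -0.0, 0.001], [-0.0, -0.0, 0.001], [-0.001, -0.001, 0.0], [-0.0, -0.0, 0.001], [-0.0, -0.0, -0.0], [-0.0, -0.0, -0.0], [-0.0, -0.0, -0.0], [-0.0, -0.0, -0.0], [-0.0, -0.0, -0.0], [-0.0, -0.0, -0.0]], "jaw": [1.0, 1.0, 1.0, 1.0, 1.0, 1.0, 1.0, 1.0, 1.0, 1.0]}
```

Call:
{"method": "drive_tool", "body": {"travel": [[13,24,2],[12,24,1],[12,23,2],[11,23,1],[0,0,0],[0,0,0]], "dr": [[0,0,0],[0,0,0],[0,0,0],[0,0,0],[0,0,0],[0,0,0]], "jaw": [1,1,1,1,1,1]}}

```text
clock: 13.45
ee_pos: [0.6158, 0.0751, 0.164]
tcp_rot: [-179.7, -0.1, 102.2]
force: [-1.0, -0.3, -0.7]
width: 0.0853
finger_force: 0.0
```

```bash
python3 s.py; python3 plan.py .6155,.074,.038,102,1,22; python3 - <<'E'
from h import *
im,d=camera('scene'); cv2.imwrite('pics/v6.png',cv2.resize(im[70:220,190:320],(520,600),interpolation=cv2.INTER_CUBIC))
E
```

```text
13.45 [-4.19, 19.09, 87.4, -0.01, 73.82, -16.41] [0.6158, 0.0751, 0.164] [-179.7, -0.08, 102.22] [-1.0, -0.3, -0.7] 0.0853 0.0
leg .6155,.074,.038,102,1,22 n 6
[0.6158 0.0751 0.164 ] [-1.7970e+02 -8.0000e-02  1.0222e+02]
{"travel": [[0, 0, 21], [0, 0, 21], [0, 0, 21], [0, 0, 21], [-1, 0, 21], [0, 0, 21]], "dr": [[-0.001, -0.0, 0.001], [-0.001, -0.0, 0.001], [-0.001, -0.0, 0.0], [-0.001, -0.0, 0.001], [-0.001, -0.001, 0.0], [-0.0, -0.0, 0.001]], "jaw": [1.0, 1.0, 1.0, 1.0, 1.0, 1.0]}
```

View pics/v6.png

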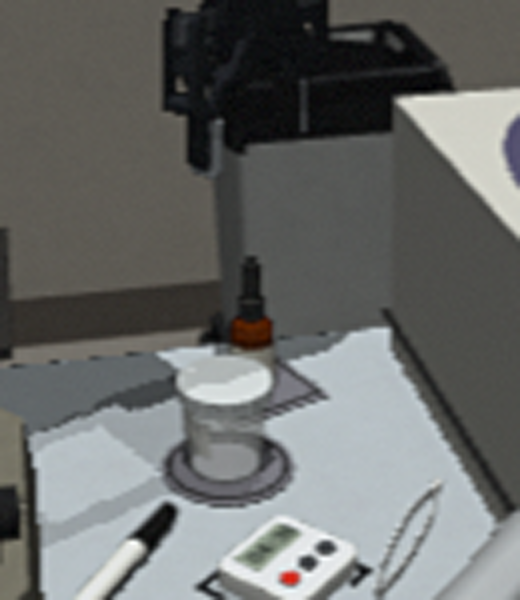

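The cup stands centred on the round mat at crop (230,470), and the gripper is above the bottle at (252,330). I'll descend over it.

Call:
{"method": "drive_tool", "body": {"travel": [[0,0,21],[0,0,21],[0,0,21],[0,0,20],[0,0,18],[0,0,15],[0,0,10],[0,0,0],[0,0,0]], "dr": [[0,0,0],[0,0,0],[0,0,0],[0,0,0],[0,0,0],[0,0,0],[0,0,0],[0,0,0],[0,0,0]], "jaw": [1,1,1,1,1,1,1,1,1]}}

```text
clock: 14.25
ee_pos: [0.6163, 0.074, 0.0409]
tcp_rot: [-179.9, -0.0, 102.1]
force: [0.9, -0.3, -0.1]
width: 0.0851
finger_force: 0.0
```

```bash
python3 s.py
```

```text
14.25 [-4.29, 27.6, 91.41, -0.01, 61.07, -16.4] [0.6163, 0.074, 0.0409] [-179.92, -0.02, 102.11] [0.9, -0.3, -0.1] 0.0851 0.0
```

Call:
{"method": "drive_tool", "body": {"travel": [[0,0,3],[0,0,3],[0,0,0],[0,0,0],[0,0,0],[0,0,0],[0,0,0],[0,0,0],[0,0,0],[0,0,0]], "dr": [[0,0,0],[0,0,0],[0,0,0],[0,0,0],[0,0,0],[0,0,0],[0,0,0],[0,0,0],[0,0,0],[0,0,0]], "jaw": [1,1,1,0.3,-0.2,-1,-1,-1,-1,-1]}}

```text
clock: 15.08
ee_pos: [0.6176, 0.0745, 0.0358]
tcp_rot: [179.9, 0.0, 102.1]
force: [-0.3, 0.4, 2.5]
width: 0.0303
finger_force: 59.6
```

```bash
python3 s.py; python3 plan.py .6155,.074,.13,102,-1,25 .44,-.14,.13,102,-1,30
```

```text
15.08 [-4.24, 28.11, 91.38, 0.01, 60.45, -16.39] [0.6176, 0.0745, 0.0358] [179.94, 0.01, 102.15] [-0.3, 0.4, 2.5] 0.0303 59.6
leg .6155,.074,.13,102,-1,25 n 4
leg .44,-.14,.13,102,-1,30 n 10
[0.6176 0.0745 0.0358] [1.7994e+02 1.0000e-02 1.0215e+02]
{"travel": [[0, -1, -24], [0, 0, -23], [0, -1, -24], [0, 0, -23], [-17, -22, 0], [-17, -22, 0], [-17, -22, 0], [-17, -21, 0], [-17, -22, 0], [-18, -21, 0], [-17, -22, 0], [-18, -21, 0]], "dr": [[0.0, 0.0, 0.001], [0.0, 0.0, 0.001], [0.001, 0.0, 0.0], [0.0, 0.0, 0.001], [0.0, 0.0, -0.0], [0.0, 0.0, -0.0], [0.0, 0.0, -0.0], [0.0, 0.0, -0.0], [0.0, 0.0, -0.0], [0.0, 0.0, -0.0], [0.0, 0.0, -0.0], [0.0, 0.0, -0.0]], "jaw": [-1.0, -1.0, -1.0, -1.0, -1.0, -1.0, -1.0, -1.0, -1.0, -1.0, -1.0, -1.0]}
{"travel": [[-17, -22, 0], [-18, -21, 0]], "dr": [[0.0, 0.0, -0.0], [0.0, 0.0, -0.0]], "jaw": [-1.0, -1.0]}
```

Call:
{"method": "drive_tool", "body": {"travel": [[0,0,-15],[0,0,-25],[0,0,-30],[0,0,-24],[0,0,0]], "dr": [[0,0,0],[0,0,0],[0,0,0],[0,0,0],[0,0,0]], "jaw": [-1,-1,-1,-1,-1]}}

```text
clock: 15.5
ee_pos: [0.6207, 0.0742, 0.1355]
tcp_rot: [179.4, 0.2, 102.2]
force: [2.0, -0.5, 1.2]
width: 0.0303
finger_force: 59.5
```

Call:
{"method": "drive_tool", "body": {"travel": [[-17,-22,0],[-17,-22,0],[-17,-22,0],[-17,-23,0],[-17,-22,0],[-17,-22,0],[-17,-23,0],[-17,-22,0],[-17,-22,0],[-17,-23,0],[-17,-22,0],[-17,-22,0]], "dr": [[0,0,0],[0,0,0],[0,0,0],[0,0,0],[0,0,0],[0,0,0],[0,0,0],[0,0,0],[0,0,0],[0,0,0],[0,0,0],[0,0,0]], "jaw": [-1,-1,-1,-1,-1,-1,-1,-1,-1,-1,-1,-1]}}

```text
clock: 16.5
ee_pos: [0.3975, -0.1817, 0.1286]
tcp_rot: [-180.0, -0.0, 102.2]
force: [-0.4, -0.6, -0.9]
width: 0.0306
finger_force: 59.5
```

Call:
{"method": "drive_tool", "body": {"travel": [[0,0,0],[0,0,0]], "dr": [[0,0,0],[0,0,0]], "jaw": [-1,-1]}}

```text
clock: 16.67
ee_pos: [0.3981, -0.1817, 0.1287]
tcp_rot: [-180.0, -0.0, 102.0]
force: [0.2, -0.0, -0.6]
width: 0.0305
finger_force: 59.6
```

```bash
python3 s.py; python3 - <<'E'
from h import *
from scipy.optimize import least_squares
im,d=camera('scene'); C=cloud('scene',d); p=r.read_state()['ee_pos']
cv2.imwrite('pics/s7.png',cv2.resize(im[70:290,170:350],(490,600),interpolation=cv2.INTER_CUBIC))
for lo,hi in ((.098,.108),(.108,.118),(.118,.128)):
    q=C[(d>0)&(C[...,2]>lo)&(C[...,2]<hi)&(np.hypot(C[...,0]-p[0],C[...,1]-p[1])<.03)]
    if len(q)>8: print(lo,len(q),least_squares(lambda v:np.hypot(q[:,0]-v[0],q[:,1]-v[1])-.0165,p[:2],loss='soft_l1',f_scale=.001).x.round(4),q.min(0).round(3),q.max(0).round(3))
o=ortho('top',cv2.imread('pics/top3.png'),.003)
E
python3 plan.py .3989,-.181,.036,102,-1,15
```

```text
16.67 [-40.44, -5.58, 118.7, 0.01, 66.93, -52.42] [0.3981, -0.1817, 0.1287] [-179.98, -0.05, 101.98] [0.2, -0.0, -0.6] 0.0305 59.6
0.098 68 [ 0.3981 -0.1809] [ 0.381 -0.198  0.098] [ 0.408 -0.171  0.108]
0.108 76 [ 0.3978 -0.1811] [ 0.38  -0.198  0.108] [ 0.406 -0.172  0.118]
0.118 66 [ 0.3978 -0.1812] [ 0.381 -0.199  0.118] [ 0.407 -0.172  0.128]
leg .3989,-.181,.036,102,-1,15 n 7
[ 0.3987 -0.181   0.1288] [-1.7999e+02 -6.0000e-02  1.0207e+02]
{"travel": [[0, 0, 13], [0, 0, 13], [0, 0, 13], [0, 0, 13], [0, 0, 14], [0, 0, 13], [0, 0, 14]], "dr": [[-0.0, -0.0, 0.0], [-0.0, -0.0, 0.0], [-0.0, -0.0, 0.0], [-0.0, -0.0, 0.0], [-0.0, -0.0, 0.0], [-0.0, -0.0, 0.001], [-0.0, -0.001, 0.0]], "jaw": [-1.0, -1.0, -1.0, -1.0, -1.0, -1.0, -1.0]}
```

View pics/s7.png

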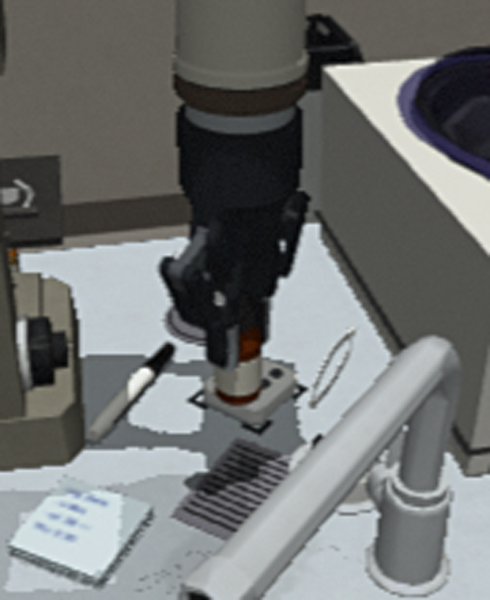

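The bottle hangs upright over the bare ribbed mat at crop (230,490). I'll check the mat centre with this camera before lowering.

```bash
python3 - <<'E'
from h import *
im,d=camera('scene'); o=ortho('scene',im,.003)
print(fit(o,'r',(.060,.1,1),[496,422,-18]))
c,rw=(Y1+.181)*S,(X1-.3989)*S
for v,x in (('fit',(.3989,-.181)),):
    box=cv2.boxPoints(((c,rw),(60*1.5,100*1.5),-18.77)).astype(int)
cv2.polylines(o,[box],True,(0,0,255),1); cv2.imwrite('pics/o8.png',cv2.resize(o[300:540,380:600],None,fx=2.4,fy=2.4))
E
```

```text
(np.float64(0.3973), np.float64(-0.1751), np.float64(-16.53), np.float64(-16.31))
```

View pics/o8.png

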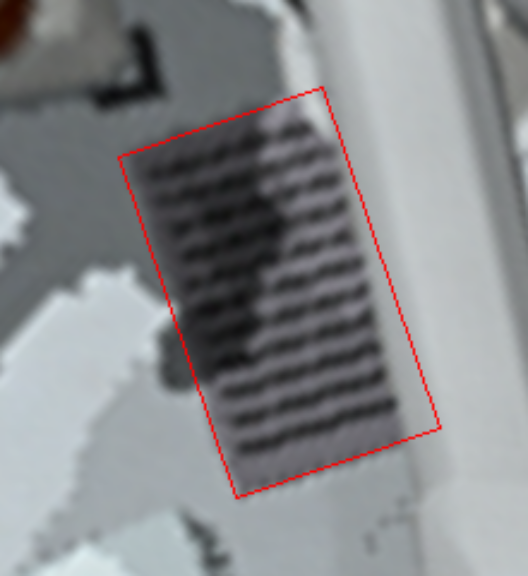

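The outline matches the mat's visible left, lower and upper edges (the tap hides the right edge), so the centre stands. Lowering the bottle.

Call:
{"method": "drive_tool", "body": {"travel": [[0,0,18],[0,0,18],[0,0,18],[0,0,15],[0,0,12],[0,0,7],[0,0,4],[0,0,0],[0,0,0]], "dr": [[0,0,0],[0,0,0],[0,0,0],[0,0,0],[0,0,0],[0,0,0],[0,0,0],[0,0,0],[0,0,0]], "jaw": [-1,-1,-1,-1,-1,-1,-1,-1,-1]}}

```text
clock: 17.52
ee_pos: [0.3995, -0.1811, 0.0377]
tcp_rot: [180.0, 0.0, 102.2]
force: [0.1, 0.1, -0.6]
width: 0.0303
finger_force: 59.6
```

```bash
python3 s.py
```

```text
17.52 [-40.25, 3.93, 121.49, 0.0, 54.55, -52.44] [0.3995, -0.1811, 0.0377] [179.98, 0.02, 102.18] [0.1, 0.1, -0.6] 0.0303 59.6
```

Call:
{"method": "drive_tool", "body": {"travel": [[0,0,1],[0,0,1],[0,0,0]], "dr": [[0,0,0],[0,0,0],[0,0,0]], "jaw": [-1,-1,-1]}}

```text
clock: 17.77
ee_pos: [0.3995, -0.1815, 0.0358]
tcp_rot: [179.9, 0.1, 102.1]
force: [0.7, -0.5, -0.1]
width: 0.03
finger_force: 59.6
```

```bash
python3 s.py
```

```text
17.77 [-40.3, 4.14, 121.53, 0.01, 54.24, -52.45] [0.3995, -0.1815, 0.0358] [179.94, 0.06, 102.14] [0.7, -0.5, -0.1] 0.03 59.6
```

Call:
{"method": "drive_tool", "body": {"travel": [[0,0,0],[0,0,0],[0,0,0],[0,0,0],[0,0,-10],[0,0,-25],[0,0,-35],[0,0,-35],[0,0,-25],[0,0,0],[0,0,0]], "dr": [[0,0,0],[0,0,0],[0,0,0],[0,0,0],[0,0,0],[0,0,0],[0,0,0],[0,0,0],[0,0,0],[0,0,0],[0,0,0]], "jaw": [0,1,1,1,1,1,1,1,1,1,1]}}

```text
clock: 18.68
ee_pos: [0.4, -0.182, 0.1676]
tcp_rot: [179.8, 0.2, 102.2]
force: [0.4, -0.4, -0.3]
width: 0.0854
finger_force: 0.0
```

```bash
python3 s.py; python3 - <<'E'
from h import *
from scipy.optimize import least_squares
im,d=camera('scene'); C=cloud('scene',d)
for lo,hi in ((.015,.03),(.03,.045),(.045,.055),(.07,.11)):
    q=C[(d>0)&(C[...,2]>lo)&(C[...,2]<hi)&(np.hypot(C[...,0]-.399,C[...,1]+.181)<.03)]
    if len(q)>8: print(lo,len(q),least_squares(lambda v:np.hypot(q[:,0]-v[0],q[:,1]-v[1])-(.0165 if hi<.06 else .007),[.399,-.181],loss='soft_l1',f_scale=.001).x.round(4),q[:,2].max())
m=(d>0)&(C[...,2]>.010)&(C[...,2]<.03)&(np.hypot(C[...,0]-.485,C[...,1]+.102)<.055)
print('timer',cv2.minAreaRect(C[m][:,:2].astype('f4')*1000))
E
python3 plan.py .4865,-.102,.13,102,1,30 .4865,-.102,-.003,102,1,25
```

```text
18.68 [-40.3, -8.53, 116.61, -0.0, 71.65, -52.45] [0.4, -0.182, 0.1676] [179.84, 0.21, 102.15] [0.4, -0.4, -0.3] 0.0854 0.0
0.015 86 [ 0.3992 -0.181 ] 0.029527208651829933
0.03 98 [ 0.399  -0.1809] 0.044978712461686735
0.045 77 [ 0.3995 -0.1803] 0.05494969534638415
0.07 124 [ 0.3986 -0.1813] 0.10512927506480496
timer ((485.9817199707031, -109.38648986816406), (67.37892150878906, 78.1158218383789), 10.011996269226074)
leg .4865,-.102,.13,102,1,30 n 5
leg .4865,-.102,-.003,102,1,25 n 6
[ 0.399  -0.1812  0.1658] [1.7997e+02 5.0000e-02 1.0215e+02]
{"travel": [[12, 20, 7], [12, 21, 7], [12, 20, 7], [12, 21, 7], [11, 20, 8], [0, 0, 22], [0, 0, 22], [0, 0, 22], [0, 0, 22], [0, 0, 22], [0, 0, 23]], "dr": [[0.0, 0.0, 0.001], [0.0, 0.0, 0.0], [0.0, 0.0, 0.001], [0.0, 0.0, 0.0], [0.001, 0.001, 0.001], [-0.0, -0.0, -0.0], [-0.0, -0.0, -0.0], [-0.0, -0.0, -0.0], [-0.0, -0.0, -0.0], [-0.0, -0.0, -0.0], [-0.0, -0.0, -0.0]], "jaw": [1.0, 1.0, 1.0, 1.0, 1.0, 1.0, 1.0, 1.0, 1.0, 1.0, 1.0]}
```

The bottle stands at (0.399, −0.181), on the mat centre. The timer is next.

Call:
{"method": "drive_tool", "body": {"travel": [[12,20,0],[12,21,0],[12,20,0],[12,21,0],[11,20,0],[0,0,25],[0,0,25],[0,0,25],[0,0,25],[0,0,20],[0,0,0],[0,0,0]], "dr": [[0,0,0],[0,0,0],[0,0,0],[0,0,0],[0,0,0],[0,0,0],[0,0,0],[0,0,0],[0,0,0],[0,0,0],[0,0,0],[0,0,0]], "jaw": [1,1,1,1,1,1,1,1,1,1,1,1]}}

```text
clock: 19.73
ee_pos: [0.4842, -0.101, 0.0433]
tcp_rot: [-179.7, -0.2, 102.1]
force: [-0.8, -1.1, 1.0]
width: 0.0856
finger_force: 0.0
```

```bash
python3 s.py; python3 plan.py .4865,-.102,-.003,102,1,16
```

```text
19.73 [-25.82, 11.37, 112.29, -0.0, 56.66, -37.96] [0.4842, -0.101, 0.0433] [-179.74, -0.2, 102.14] [-0.8, -1.1, 1.0] 0.0856 0.0
leg .4865,-.102,-.003,102,1,16 n 3
[ 0.4842 -0.101   0.0433] [-179.74   -0.2   102.14]
{"travel": [[-1, 1, 15], [0, 1, 16], [-1, 0, 15]], "dr": [[-0.001, -0.001, 0.001], [-0.002, -0.001, 0.001], [-0.001, -0.001, 0.001]], "jaw": [1.0, 1.0, 1.0]}
```

Call:
{"method": "drive_tool", "body": {"travel": [[0,1,15],[0,0,15],[0,0,10],[0,0,7],[0,0,0],[0,0,0],[0,0,0],[0,0,0],[0,0,0],[0,0,0],[0,0,0]], "dr": [[0,0,0],[0,0,0],[0,0,0],[0,0,0],[0,0,0],[0,0,0],[0,0,0],[0,0,0],[0,0,0],[0,0,0],[0,0,0]], "jaw": [1,1,1,1,1,1,0.5,-1,-1,-1,-1]}}

```text
clock: 20.65
ee_pos: [0.4885, -0.1024, -0.0003]
tcp_rot: [179.9, 0.1, 102.1]
force: [0.4, 0.5, 6.7]
width: 0.0645
finger_force: 66.6
```

```bash
python3 s.py; python3 plan.py .4865,-.102,.13,102,-1,25 .6154,.076,.13,80.9,-1,25
```

```text
20.65 [-25.74, 16.48, 112.37, -0.0, 51.0, -37.88] [0.4885, -0.1024, -0.0003] [179.88, 0.09, 102.15] [0.4, 0.5, 6.7] 0.0645 66.6
leg .4865,-.102,.13,102,-1,25 n 6
leg .6154,.076,.13,80.9,-1,25 n 9
[ 4.885e-01 -1.024e-01 -3.000e-04] [1.7988e+02 9.0000e-02 1.0215e+02]
{"travel": [[0, 0, -22], [0, 0, -22], [0, 0, -22], [0, -1, -21], [0, 0, -22], [1, -1, -21], [16, 18, 0], [17, 17, 0], [18, 17, 0], [18, 16, 0], [19, 15, 0], [20, 15, 0]], "dr": [[0.0, 0.0, 0.0], [0.0, 0.0, 0.001], [0.001, 0.0, 0.0], [0.0, 0.001, 0.001], [0.001, 0.0, 0.0], [0.0, 0.001, 0.001], [-0.0, -0.0, 0.041], [-0.0, -0.0, 0.041], [-0.0, -0.0, 0.041], [-0.0, -0.0, 0.041], [-0.0, -0.0, 0.041], [-0.0, -0.0, 0.041]], "jaw": [-1.0, -1.0, -1.0, -1.0, -1.0, -1.0, -1.0, -1.0, -1.0, -1.0, -1.0, -1.0]}
{"travel": [[20, 14, 0], [21, 13, 0], [22, 11, 0]], "dr": [[-0.0, -0.0, 0.041], [-0.0, -0.0, 0.04], [-0.0, -0.0, 0.041]], "jaw": [-1.0, -1.0, -1.0]}
```

Call:
{"method": "drive_tool", "body": {"travel": [[0,0,-15],[0,0,-22],[0,0,-26],[0,0,-26],[0,0,-22],[0,0,-20],[16,18,0],[17,17,0],[18,17,0],[18,16,0],[19,15,0],[20,15,0]], "dr": [[0,0,0],[0,0,0],[0,0,0],[0,0,0],[0,0,0],[0,0,0],[0,0,0.041],[0,0,0.041],[0,0,0.041],[0,0,0.041],[0,0,0.041],[0,0,0.041]], "jaw": [-1,-1,-1,-1,-1,-1,-1,-1,-1,-1,-1,-1]}}

```text
clock: 21.65
ee_pos: [0.5735, 0.0175, 0.1294]
tcp_rot: [-180.0, 0.0, 87.9]
force: [0.8, -0.7, -0.0]
width: 0.0644
finger_force: 66.4
```

Call:
{"method": "drive_tool", "body": {"travel": [[20,14,0],[21,13,0],[22,11,0],[0,0,0],[0,0,0],[0,0,0]], "dr": [[0,0,0.041],[0,0,0.041],[0,0,0.041],[0,0,0],[0,0,0],[0,0,0]], "jaw": [-1,-1,-1,-1,-1,-1]}}

```text
clock: 22.15
ee_pos: [0.6153, 0.0762, 0.1291]
tcp_rot: [-180.0, 0.0, 81.0]
force: [-0.6, -0.3, -0.7]
width: 0.0643
finger_force: 66.4
```

```bash
python3 s.py; python3 - <<'E'
from h import *
im,d=camera('scene'); C=cloud('scene',d); p=r.read_state()['ee_pos']
m=(d>0)&(C[...,2]>.11)&(C[...,2]<.15)&(np.hypot(C[...,0]-p[0],C[...,1]-p[1])<.06)
q=C[m]; print(len(q),np.percentile(q[:,2],[5,50,95]).round(3),cv2.minAreaRect(q[q[:,2]<.14][:,:2].astype('f4')*1000))
o=ortho('scene',im,.003); print(fit(o,'r',(.084,.084,1),[111,96,9]))
cv2.imwrite('pics/v9.png',cv2.resize(im[60:200,190:330],(560,560),interpolation=cv2.INTER_CUBIC))
E
python3 plan.py .6154,.076,.0,80.9,-1,15
```

```text
22.15 [-4.08, 20.93, 89.24, -0.03, 69.87, 4.88] [0.6153, 0.0762, 0.1291] [-179.96, 0.03, 81.04] [-0.6, -0.3, -0.7] 0.0643 66.4
367 [0.133 0.146 0.149] ((597.7101440429688, 61.234710693359375), (36.62731170654297, 80.11808776855469), 41.30905532836914)
(np.float64(0.6141), np.float64(0.0742), np.float64(8.35), np.float64(-11.11))
leg .6154,.076,.0,80.9,-1,15 n 9
[0.6153 0.0758 0.1291] [-1.7996e+02  3.0000e-02  8.1000e+01]
{"travel": [[0, 0, 14], [0, 0, 14], [0, 0, 14], [0, 0, 15], [0, 0, 14], [0, 0, 15], [0, 0, 14], [0, 0, 15], [0, 0, 14]], "dr": [[-0.0, 0.0, 0.0], [-0.0, 0.0, 0.0], [-0.0, 0.0, 0.0], [-0.0, 0.0, 0.0], [-0.0, 0.0, 0.0], [-0.0, 0.0, 0.0], [-0.0, 0.0, 0.001], [-0.0, 0.0, 0.0], [-0.001, 0.0, 0.001]], "jaw": [-1.0, -1.0, -1.0, -1.0, -1.0, -1.0, -1.0, -1.0, -1.0]}
```

View pics/v9.png

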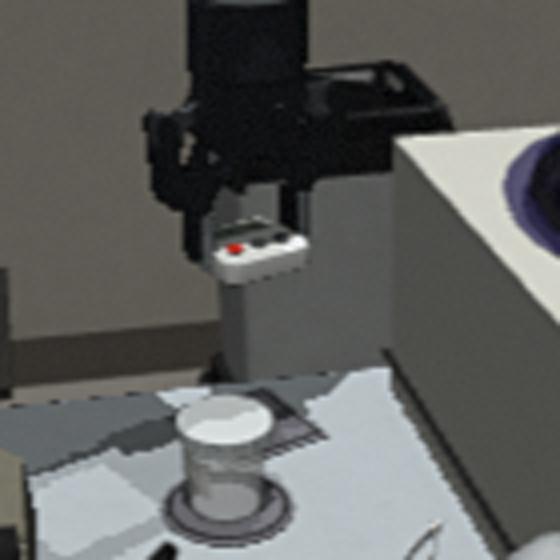

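Call:
{"method": "drive_tool", "body": {"travel": [[0,0,18],[0,0,22],[0,0,22],[0,0,22],[0,0,18],[0,0,12],[0,0,8],[0,0,4],[0,0,0],[0,0,0]], "dr": [[0,0,0],[0,0,0],[0,0,0],[0,0,0],[0,0,0],[0,0,0],[0,0,0],[0,0,0],[0,0,0],[0,0,0]], "jaw": [-1,-1,-1,-1,-1,-1,-1,-1,-1,-1]}}

```text
clock: 23.03
ee_pos: [0.6167, 0.0762, 0.0044]
tcp_rot: [179.9, -0.0, 81.0]
force: [-0.6, -0.1, 0.1]
width: 0.0642
finger_force: 66.4
```

Call:
{"method": "drive_tool", "body": {"travel": [[0,0,1],[0,0,0],[0,0,0]], "dr": [[0,0,0],[0,0,0],[0,0,0]], "jaw": [-1,-1,-1]}}

```text
clock: 23.28
ee_pos: [0.6161, 0.0765, 0.0027]
tcp_rot: [180.0, -0.0, 81.0]
force: [0.1, -0.1, -0.6]
width: 0.0645
finger_force: 66.4
```

Call:
{"method": "drive_tool", "body": {"travel": [[0,0,1],[0,0,0],[0,0,0]], "dr": [[0,0,0],[0,0,0],[0,0,0]], "jaw": [-1,-1,-1]}}

```text
clock: 23.53
ee_pos: [0.6162, 0.0765, 0.0026]
tcp_rot: [180.0, 0.0, 81.0]
force: [-3.6, 0.1, 8.3]
width: 0.0642
finger_force: 67.3
```

Call:
{"method": "drive_tool", "body": {"travel": [[0,0,0],[0,0,0],[0,0,0],[0,0,-5],[0,0,-20],[0,0,-35],[0,0,-40],[0,0,-40],[0,0,-40],[0,0,-40],[0,0,0],[0,0,0]], "dr": [[0,0,0],[0,0,0],[0,0,0],[0,0,0],[0,0,0],[0,0,0],[0,0,0],[0,0,0],[0,0,0],[0,0,0],[0,0,0],[0,0,0]], "jaw": [1,1,1,1,1,1,1,1,1,1,1,1]}}

```text
clock: 24.53
ee_pos: [0.6179, 0.0764, 0.2255]
tcp_rot: [179.6, -0.0, 81.0]
force: [-0.2, -0.9, -0.0]
width: 0.0856
finger_force: 0.0
```

```bash
python3 s.py; python3 plan.py .6155,.076,.43,81,1 .35,.45,.43,81,1
```

```text
24.53 [-4.05, 15.94, 84.16, 0.0, 79.46, 4.94] [0.6179, 0.0764, 0.2255] [179.57, -0.04, 81.01] [-0.2, -0.9, -0.0] 0.0856 0.0
leg .6155,.076,.43,81,1 n 6
leg .35,.45,.43,81,1 n 13
[0.6179 0.0764 0.2255] [ 1.7957e+02 -4.0000e-02  8.1010e+01]
{"travel": [[0, 0, -34], [0, 0, -34], [0, 0, -34], [0, 0, -34], [0, -1, -34], [-1, 0, -35], [25, -25, 0], [25, -25, 0], [25, -25, 0], [25, -25, 0], [25, -25, 0], [25, -24, 0]], "dr": [[0.001, -0.0, 0.0], [0.001, -0.0, 0.0], [0.001, -0.0, 0.0], [0.002, -0.0, 0.0], [0.001, -0.0, 0.0], [0.002, -0.001, 0.0], [-0.0, 0.0, 0.0], [-0.0, 0.0, 0.0], [-0.0, 0.0, 0.0], [-0.0, 0.0, 0.0], [-0.0, 0.0, 0.0], [-0.0, 0.0, 0.0]], "jaw": [1.0, 1.0, 1.0, 1.0, 1.0, 1.0, 1.0, 1.0, 1.0, 1.0, 1.0, 1.0]}
{"travel": [[25, -25, 0], [26, -24, 0], [25, -25, 0], [26, -24, 0], [25, -25, 0], [26, -24, 0], [25, -25, 0]], "dr": [[-0.0, 0.0, 0.0], [-0.0, 0.0, 0.0], [-0.0, 0.0, 0.0], [-0.0, 0.0, 0.0], [-0.0, 0.0, 0.0], [-0.0, 0.0, 0.0], [-0.0, 0.0, 0.0]], "jaw": [1.0, 1.0, 1.0, 1.0, 1.0, 1.0, 1.0]}
```

Everything is placed. I'll swing the arm clear, up and to the left, so the top camera can check all of it.

Call:
{"method": "drive_tool", "body": {"travel": [[0,0,-34],[0,0,-34],[0,0,-34],[0,0,-34],[0,0,-34],[0,0,-34],[25,-25,0],[25,-25,0],[25,-25,0],[25,-25,0],[25,-25,0],[25,-25,0]], "dr": [[0,0,0],[0,0,0],[0,0,0],[0,0,0],[0,0,0],[0,0,0],[0,0,0],[0,0,0],[0,0,0],[0,0,0],[0,0,0],[0,0,0]], "jaw": [1,1,1,1,1,1,1,1,1,1,1,1]}}

```text
clock: 25.53
ee_pos: [0.4896, 0.2491, 0.4231]
tcp_rot: [-179.8, 0.1, 81.0]
force: [0.3, -0.4, -0.1]
width: 0.0855
finger_force: 0.0
```

Call:
{"method": "drive_tool", "body": {"travel": [[25,-25,0],[25,-25,0],[25,-25,0],[25,-25,0],[25,-25,0],[25,-25,0],[10,-25,0],[10,-25,0],[10,-25,0],[10,-25,0],[0,0,0],[0,0,0]], "dr": [[0,0,0],[0,0,0],[0,0,0],[0,0,0],[0,0,0],[0,0,0],[0,0,0],[0,0,0],[0,0,0],[0,0,0],[0,0,0],[0,0,0]], "jaw": [1,1,1,1,1,1,1,1,1,1,1,1]}}

```text
clock: 26.53
ee_pos: [0.2728, 0.4751, 0.4236]
tcp_rot: [-179.9, 0.1, 81.1]
force: [0.4, -0.2, -0.2]
width: 0.0857
finger_force: 0.0
```

```bash
python3 s.py; python3 - <<'E'
from h import *
im,d=camera('top'); C=cloud('top',d); o=ortho('top',im,.003); cv2.imwrite('pics/ortho10.png',o)
print('square',fit(o,'r',(.084,.084,1),[111,96,9]))
print('round',fit(o,'c',(.044,0,1),[218,213,0]))
print('ribbed',fit(o,'r',(.060,.1,1),[496,422,-18]))
o17=ortho('top',im,.019)
for g in ((.062,.066,-1),(.066,.062,-1)): print('timer',fit(o17,'r',g,[97,106,9]))
m=(d>0)&(C[...,2]>.013)&(C[...,2]<.03)&(np.hypot(C[...,0]-.615,C[...,1]-.076)<.055)
print('timer',m.sum(),cv2.minAreaRect(C[m][:,:2].astype('f4')*1000))
m=(d>0)&(C[...,2]>.064)&(C[...,2]<.08)&(np.hypot(C[...,0]-.535,C[...,1]-.008)<.05); print('cup',cv2.minEnclosingCircle(C[m][:,:2].astype('f4')))
E
```

```text
26.53 [47.5, 2.41, 77.32, -0.01, 100.44, 56.36] [0.2728, 0.4751, 0.4236] [-179.92, 0.15, 81.14] [0.4, -0.2, -0.2] 0.0857 0.0
square (np.float64(0.6162), np.float64(0.0761), np.float64(9.12), np.float64(-24.2))
round (np.float64(0.5372), np.float64(0.0083), np.float64(6.93), np.float64(-18.04))
ribbed (np.float64(0.3989), np.float64(-0.1808), np.float64(-19.09), np.float64(-22.64))
timer (np.float64(0.6151), np.float64(0.0774), np.float64(9.26), np.float64(-24.06))
timer (np.float64(0.615), np.float64(0.073), np.float64(9.27), np.float64(-23.66))
timer 1211 ((616.5269775390625, 76.42728424072266), (62.70317840576172, 65.92184448242188), 80.48031616210938)
cup ((0.5351138710975647, 0.008000263944268227), 0.030953390523791313)
```

View pics/ortho10.png

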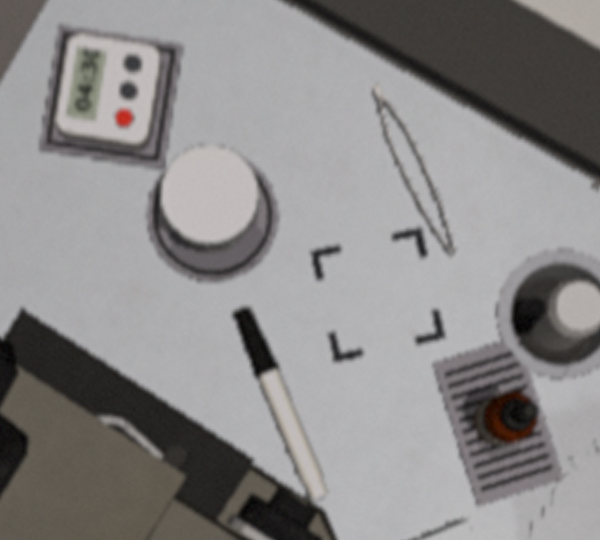

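The timer sits square on its mat at (108,90). The cup is on the round mat at (212,212) and the bottle is on the ribbed mat at (496,420). The pen and forceps are where they were.

```bash
python3 -c "
from cell import order; print(order.job_done())"
```

```text
the job is handed in; nothing more can be done
None
```

I handed the job in at about 27 s on the robot's clock: the cup, bottle and timer each stand on their own mat, within about 1 mm of centre by the final camera check, and the pen and forceps lie where they did.

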